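# Slacken a left-hand spindle nut and draw out its C-washer

### The job

Free the C-washer of the plate polisher so that the wheel can be changed: the lever nut on top has a left-hand thread, so slacken it by swinging its lever clockwise seen from above, feeling that it gives, all the way until it gently meets its end stop, without leaning hard on the lever there or driving it tighter. Then lift the loosened C-washer over the low lip of its seat by its upright lug, draw it out sideways without forcing it, and lay it (do not drop it) flat on the bench clear of the polisher. Leave the nut slack and the jar, eyepiece and ink tube alone.

Things in the scene. Friction and masses are not known exactly. Their poses are not given: they have to be found in the camera images.
- head: the fixed plate polisher: grey square foot 116 x 116 x 14 mm, pale horizontal wheel of 116 mm diameter (top 62 mm above the bench), vertical spindle 20 mm thick, lever nut on top. Origin: centre of the foot's underside on the bench, on the spindle axis; z up; -x is the direction in which the washer is drawn out
- seat (a point): centre of the steel washer seat, on the spindle axis, 66 mm above the bench, axes as the polisher's. Round it stands a lip 3 mm high (inner radius 39, outer radius 44 mm) with a 15 mm gap on the -x side, where the washer's neck lies
- nut_cap (a point): top of the lever nut, on the spindle axis, 118 mm above the bench when tight; hub 33 mm wide, flange 44 mm wide, 1 mm above the washer when tight, traps it. Captive, left-hand thread, turns at a steady 0.5 N m (6 N at the knob): clockwise from above slackens it, anticlockwise soon meets solid tightness. It turns 65 to 105 degrees (varies, cannot be seen) to a hard end stop, felt by force
- knob (a point): middle of the upright black revolving knob on the lever's end, 22 mm wide, 45 mm tall, 90 mm from the spindle axis, middle 132 mm above the bench when tight. Knob, lever and nut rise evenly as it turns, 8 mm from tight to end stop. Lever bar 11 mm thick, 37 mm below this point; boss under the knob 18 mm wide. Lever: within 45 degrees of the polisher's +y at first, about +x at the end
- lever (a joint): springy bending of the lever against the nut, rad: 0 unloaded, positive when pushed clockwise, 8 N m per rad (at the knob 10 N gives 0.11 rad or 10 mm). Over +0.13 or below -0.13 (11.5 N at the knob, either way) counts as overloading
- washer: loose steel C-washer, about 160 g: plate 58 x 54 x 8 mm, slot 26 mm wide open to its +x side, neck 12 mm wide to -x carrying the lug. Origin: underside, where the spindle stands; z up; seated with its axes along the seat's. It can be drawn out along -x only when raised more than 3 mm (over the lip) and less than the nut's rise plus 1 mm
- lug (a point): centre of the part to grip of the washer's upright steel lug: a block 22 mm (x) x 14 mm (y) standing 30 mm above the plate (top 38 mm above the washer's underside). This point lies 62 mm along -x from the washer's origin and 23 mm above its underside
- jar: squat white jar with a red lid, 65 mm diameter, 72 mm tall, bystander; origin at its underside
- eyepiece: small black loupe, 39 mm diameter, 40 mm tall, bystander; origin at its underside
- tube: lying ink tube with a black cap, 38 x 109 x 26 mm, bystander; origin at its underside
Things that resemble listed ones, but are neither listed nor needed, are in the scene too. Of the things that look like the head, the larger one is meant.

How it is judged:
On the way, in this order (a step that is already met when the one before it is completed fails the run):
1. the nut is slackened to its end stop (risen more than 7.7 mm) (z of nut_cap in the frame of seat above 0.0597 m), for 0.2 s.
2. the C-washer is drawn off the spindle (more than 70 mm from its axis) (horizontal distance between washer and seat above 0.07 m), for 0.1 s.
At the end, for the whole second after the job is handed in: the nut is still slack (risen more than 7.7 mm), and the washer lies at rest on the bench, flat and right way up within 6 degrees, its origin less than 6 mm above the bench and more than 105 mm from the spindle axis (z of nut_cap in the frame of seat above 0.0597 m and horizontal distance between washer and seat above 0.105 m and height (world z) of washer below 0.006 m and angle between washer's own z axis and vertical below 0.1 rad and linear speed of washer below 0.02 m/s); the robot touches nothing.
It fails at once if lever overloaded clockwise (bent over 0.13 rad, 11.5 N at the knob) (value of joint lever above 0.13 rad).
It fails at once if nut driven tighter (lever bent under -0.13 rad, 11.5 N at the knob) (value of joint lever below -0.13 rad).
It fails at once if washer wrenched against its seat or nut with more than 35 N (contact force between washer and head above 35 N).
It fails at once if washer dropped: untouched by the fingers, off the spindle and over 20 mm above the bench (horizontal distance between washer and seat above 0.07 m and height (world z) of washer above 0.02 m and contact force between the fingers and washer below 0.01 N).
It fails at once if a bystander moved more than 20 mm (distance of any of jar, eyepiece, tube from where it was at the start of the episode above 0.02 m).
It also fails if it takes over 72 s, if anything falls off the work surface, if the arm or the gripper's body presses on something with over 40 N, if the wrist force passes 120 N, or if a joint passes its speed limit or range.

### The arm

A 6-joint arm with a two-finger parallel gripper is mounted at the origin on a cart in front of the work surface, level with it; the furniture and walls round the work are solid. World frame = base frame: x ahead of the robot, y to its left, z up, the work surface at z = 0. Lengths are in m, angles in rad, forces in N, time in s.
With the tool pointing down it reaches from about 0.3 to 0.75 m from the base axis. Payload 8.5 kg.
Tool frame: the origin (TCP) lies midway between the tips of the shut fingers; the grasp point (between the pads) lies 19 mm behind it; z points along the fingers, y is the line along which they close (so a half turn about z gives the same grasp; the last joint's range is limited). The gripper opens to 88 mm and grips with 3 to 60 N. Pads are 18 mm wide; open, the fingers measure 123 mm over their backs; the gripper's body (75 mm by 187 mm) begins 45 mm behind the grasp point.
Start: joints at [-1.493, 0.381, 1.297, -0, 1.464, -0.215], TCP at [0.159, -0.527, 0.239] pointing down, gripper open.
Joint ranges: [-3.11, 3.11], [-0.89, 2.33], [0.22, 2.48], [-1.42, 4.56], [0.17, 2.85], [-2.88, 2.88]. Speed limits (rad/s): [2.39, 2.39, 3.14, 3.14, 3.14, 3.14].

### API

Orientations are given as a unit quaternion [w, x, y, z].
In Python, from bench import env, get_image, ticket gives the robot as it stands.
- The arm moves only by the shell command python3 -m creep 'ROWS' [FORCE]. ROWS is JSON, a list of rows, each a list of 7 numbers: the turn, a rotation vector about the tool's x, y, z in rad, then the shift along the tool's x, y, z in units of 25 mm (1.0 is 25 mm), then the gripper command: -1 is shut, 1 is fully open, values between are in proportion. A call has 1 to 12 rows; each row is the pose to reach, as a shift and turn from the pose commanded when the call began, along the tool's axes at that moment; what a row does not reach only later rows make up. A row lasts 1/12 s, in which the tool goes at most 41.7 mm and 7.16 degrees, less where a joint would pass 70% of its speed; a pose out of reach is approached as far as the arm can. A call with a gripper value outside its range is refused whole. The fingers move at their own pace and stop on an object; FORCE is the grip in N (left out, the last holds). Time passes only in rows, so rows that repeat a pose let the fingers close. It gives the time, the measured TCP pose, the force, the opening and the grip force at its end, in the units of the state.
- env.read_state(): the state, without advancing time (a new reading comes with each control period).
- get_image(name): name is "scene" or "top"; returns a dict with "frame" (384x512x3 uint8, blue, green, red), "K" (3x3 intrinsics, pixels), "k1" (the pictures are not rectified: a ray, as slopes to the right and down, at radius r is drawn at 1 + k1 r^2 times it, then the intrinsics apply), "world_from_camera" (4x4, takes a point from camera to world coordinates). Camera axes: x right, y down, z forward; pixel columns grow to the right and rows downward; lengths in m; the calibration is good to about 2 mm. A picture is of the moment at which its call begins. There is no depth.
- ticket.sign_off(): hands the job in; it is judged then, once.
The state is a dict: "clock": time; "q": joint angles; "qd": joint speeds; "tau": joint torques, N m; "tool_pos": TCP position; "eef_rot": TCP orientation; "force": force on the tool from outside, world axes, zero at the start; "wrist_torque": the same for the moment, N m; "finger_gap": finger opening in m; "finger_force": force on a finger pad.
Only numpy, scipy, OpenCV 4.12 (cv2) and the standard library are available. Lean on these libraries where they do the work, as an engineer would, in place of code of your own. Each camera call takes 0.05 s, during which the arm holds its last target. There are 200 camera calls.

## Working session

There is one attempt and no reset: what is moved stays moved. The work goes in short steps, Python scripts to look and compute and a shell command to move; the robot and the scene stay as the last step left them, time stands still between calls to the robot, and variables do not carry over. Pictures are saved under pics/ and viewed, at most 10 in all, crops included, and the job is handed in when it is done.

```bash
ls; mkdir -p pics; cat > h.py <<'E'
import numpy as np, cv2
from bench import env, get_image, ticket
def ray(im,u,v):
    K=np.array(im["K"]);d=np.array([(u-K[0,2])/K[0,0],(v-K[1,2])/K[1,1]])
    s=d.copy()
    for _ in range(20): s=d/(1+im["k1"]*(s@s))
    T=np.array(im["world_from_camera"]);return T[:3,3],T[:3,:3]@np.array([s[0],s[1],1])
def onplane(im,u,v,z):
    o,r=ray(im,u,v);return o+r*(z-o[2])/r[2]
def proj(im,p):
    T=np.array(im["world_from_camera"]);c=T[:3,:3].T@(np.array(p)-T[:3,3]);s=c[:2]/c[2]
    s=s*(1+im["k1"]*(s@s));K=np.array(im["K"]);return K[:2,:2]@s+K[:2,2]
E
python3 - <<'E'
from h import *
import pickle
print(env.read_state())
for n in("scene","top"):
    im=get_image(n);pickle.dump(im,open(n+".pkl","wb"));print(n,im["K"],im["k1"],im["world_from_camera"])
    cv2.imwrite(f"pics/{n}0.png",cv2.resize(im["frame"],(800,600),interpolation=cv2.INTER_CUBIC))
E
```

```text
pics
{'clock': 0.0, 'q': array([-1.49328786e+00,  3.81258536e-01,  1.29825196e+00, -6.64208078e-05,
        1.46359055e+00, -2.15296943e-01]), 'qd': array([-0.00174183, -0.00129796,  0.00010134,  0.00012432,  0.00093532,
        0.00032094]), 'tau': array([-1.43963007e-03, -4.37935710e+01, -2.24557596e+01,  7.12402398e-02,
        3.52644233e-02, -1.41521737e-04]), 'tool_pos': array([ 0.15871311, -0.52631612,  0.23810715]), 'eef_rot': array([-7.54677701e-04,  9.89301448e-01,  1.45883770e-01,  1.89797983e-05]), 'force': array([-0.12992243, -0.5740331 , -0.30994403]), 'wrist_torque': array([ 0.00244991, -0.00926721, -0.0006831 ]), 'finger_force': 0.0, 'finger_gap': 0.08774640095052474}
scene [[421.21586499   0.         254.66490975]
 [  0.         421.21586499 193.2617104 ]
 [  0.           0.           1.        ]] -0.029465374147188677 [[-0.81958191 -0.42457111  0.38474     0.22494906]
 [-0.57295876  0.60958326 -0.54783803  0.63868335]
 [-0.00193486 -0.66943829 -0.74286515  0.95378893]
 [ 0.          0.          0.          1.        ]]
top [[347.24834116   0.         257.28903967]
 [  0.         347.24834116 190.75620786]
 [  0.           0.           1.        ]] -0.0739556940943334 [[-0.01667004 -0.98896824  0.14718669  0.4819975 ]
 [-0.9998538   0.01704875  0.00131174  0.03471521]
 [-0.00380661 -0.1471433  -0.98910786  1.13913418]
 [ 0.          0.          0.          1.        ]]
```

View pics/scene0.png

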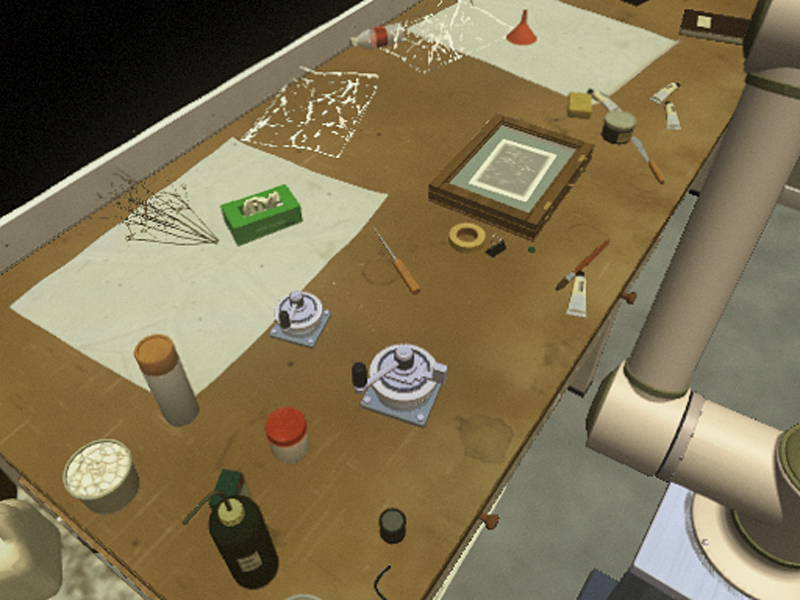

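View pics/top0.png

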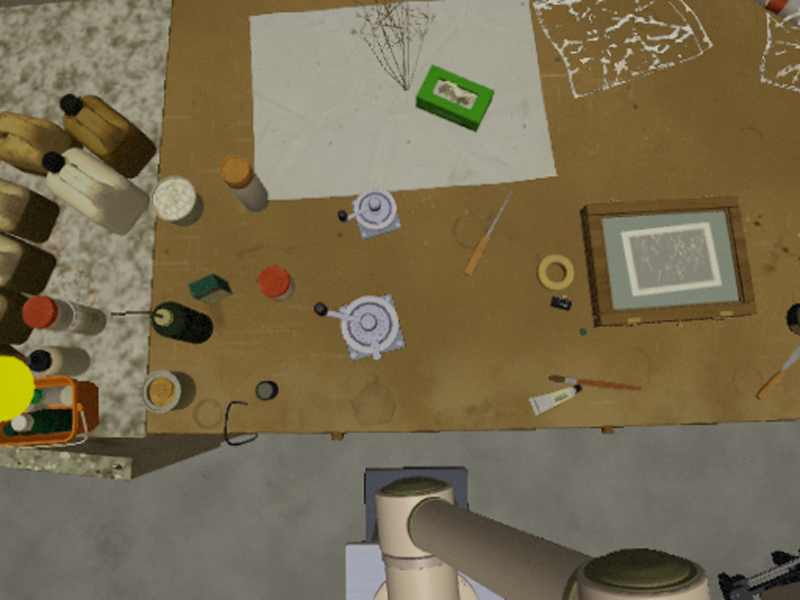

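The scene shows the large polisher at about (403,375), knob (360,375), lug (440,373). In the top view its nut is at (368,321), knob (320,309) and lug (377,352). The jar is at (276,282), the eyepiece at (266,390), and the tube is far off at (553,400).

```bash
python3 - <<'E'
from h import *
import pickle
t=pickle.load(open("top.pkl","rb"));s=pickle.load(open("scene.pkl","rb"))
a=cv2.resize(t["frame"][180:235,195:265],None,fx=5.6,fy=5.6,interpolation=cv2.INTER_CUBIC)
b=cv2.resize(s["frame"][213:275,220:290],None,fx=5.6,fy=5.6,interpolation=cv2.INTER_CUBIC)
h=max(a.shape[0],b.shape[0]);c=np.zeros((h,a.shape[1]+b.shape[1],3),np.uint8)
c[:a.shape[0],:a.shape[1]]=a;c[:b.shape[0],a.shape[1]:]=b
cv2.imwrite("pics/c.png",c);print(c.shape)
for n,u,v,z in [("nut",368,321,.118),("knobtop",320,309,.1545),("lugtop",377,352,.104),("jar",274,280,.072),("eye",266,390,.04)]:
    print(n,onplane(t,u*.64-.18,v*.64-.18,z))
E
```

```text
(347, 784, 3)
nut [0.59172024 0.10167822 0.118     ]
knobtop [0.61135666 0.18722752 0.1545    ]
lugtop [0.53364221 0.08593556 0.104     ]
jar [0.68247721 0.29320963 0.072     ]
eye [0.46374163 0.31364273 0.04      ]
```

View pics/c.png

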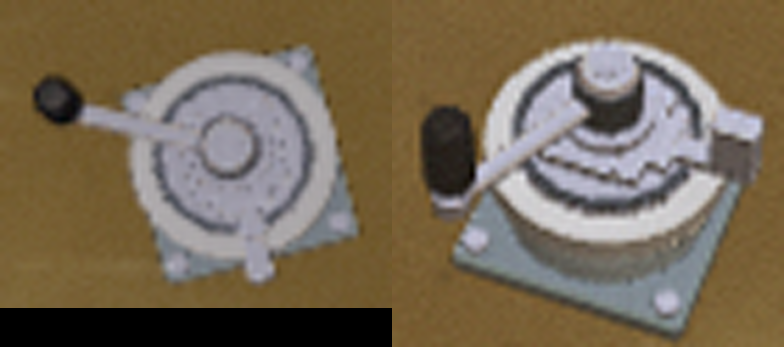

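The top crop (left) shows nut cap (228,145), knob (57,98), lug (259,262) and foot corners (168,282), (357,235), (305,45). The scene crop shows nut cap (607,58), lug top (737,128) and knob top (447,115).

```bash
python3 - <<'E'
from h import *
import pickle
t=pickle.load(open("top.pkl","rb"));s=pickle.load(open("scene.pkl","rb"))
T=lambda u,v:(195+u/5.6-.41,180+v/5.6-.41)
S=lambda u,v:(220+(u-392)/5.6-.41,213+v/5.6-.41)
f=[onplane(t,*T(*p),.014) for p in [(168,282),(357,235),(305,45)]]
for p in f: print(p)
d=f[2]-f[1];e=f[0]-f[1];print(np.linalg.norm(d),np.linalg.norm(e),"yaw",np.degrees(np.arctan2(d[1],d[0])),np.degrees(np.arctan2(-e[0],e[1])),"ctr",(f[0]+f[2])/2)
for n,a,b in [("nut",(228,145),(607,58)),("lug",(259,262),(737,128)),("knob",(57,98),(447,115))]:
    o1,r1=ray(t,*T(*a));o2,r2=ray(s,*S(*b))
    k=np.linalg.lstsq(np.c_[r1,-r2],o2-o1,rcond=None)[0];p1=o1+k[0]*r1;p2=o2+k[1]*r2
    print(n,(p1+p2)/2,np.linalg.norm(p1-p2))
for n,p,z in [("nut",(228,145),.118),("lug",(259,262),.104),("knob",(57,98),.15)]: print(n,onplane(t,*T(*p),z))
for n,p,z in [("nut",(607,58),.118),("lug",(737,128),.104),("knob",(447,115),.1545)]: print("S",n,onplane(s,*S(*p),z))
E
```

```text
[0.52336365 0.14387609 0.014     ]
[0.54865345 0.03448712 0.014     ]
[0.6602733  0.06304602 0.014     ]
0.11521545942405714 0.1122743086057135 yaw 14.3517313790174 13.017581737550117 ctr [0.59181848 0.10346106 0.014     ]
nut [0.59129192 0.10184541 0.12149521] 0.001328797624715396
lug [0.53065616 0.08722537 0.09980334] 0.001292107475678441
knob [0.61360891 0.18713067 0.15575889] 0.002231918225596252
nut [0.59105984 0.10178901 0.118     ]
lug [0.52987199 0.08674824 0.104     ]
knob [0.61336302 0.18750269 0.15      ]
S nut [0.59346587 0.09981955 0.118     ]
S lug [0.5297536  0.09017219 0.104     ]
S knob [0.61530758 0.18678844 0.1545    ]
```

```bash
cat > rel.py <<'E'
import sys
from h import *
from scipy.spatial.transform import Rotation as R
# usage: rel.py x y z psi_deg -> turn and shift (units) in the present tool frame
st=env.read_state();w=np.array(st["eef_rot"]);r=R.from_quat(w,scalar_first=True)
x,y,z,psi=map(float,sys.argv[1:5]);a=np.radians(psi)
t=R.from_matrix(np.array([[np.cos(a),np.sin(a),0],[np.sin(a),-np.cos(a),0],[0,0,-1]]))
X=r.as_matrix()[:,0]
print("t",round(st["clock"],2),"pos",st["tool_pos"].round(4),"psi",np.degrees(np.arctan2(X[1],X[0])).round(1),"F",st["force"].round(1),"gap",round(st["finger_gap"],4))
print("turn",(r.inv()*t).as_rotvec().round(3),"shift",(r.inv().apply(np.array([x,y,z])-st["tool_pos"])/.025).round(3))
E
python3 rel.py .58 .196 .239 165; python3 -m creep '[[0,0,-0.12,0.6,-0.6,0,-1],[0,0,-0.25,1.5,-1.4,0,-1],[0,0,-0.37,2.6,-2.4,0,-1],[0,0,-0.5,3.7,-3.5,0,-1],[0,0,-0.62,4.8,-4.5,0,-1],[0,0,-0.75,6,-5.6,0,-1],[0,0,-0.87,7.2,-6.7,0,-1],[0,0,-1,8.4,-7.8,0,-1],[0,0,-1.12,9.6,-8.9,0,-1],[0,0,-1.25,10.7,-10,0,-1],[0,0,-1.37,11.6,-10.8,0,-1],[0,0,-1.5,12.2,-11.4,0,-1]]' 20; python3 rel.py .58 .196 .2 165
```

```text
t 0.1 pos [ 0.1587 -0.5263  0.2382] psi 16.8 F [-0.2 -1.   0.3] gap 0.0881
turn [-0.000e+00 -2.000e-03 -2.587e+00] shift [ 2.4472e+01 -2.2801e+01  4.0000e-03]
clock: 1.1
tool_pos: [0.3692, -0.1632, 0.2387]
eef_rot: [-0.0, 0.623, 0.782, 0.0]
force: [0.6, -0.5, -0.2]
finger_gap: 0.0104
finger_force: 0.0
t 1.1 pos [ 0.3692 -0.1632  0.2387] psi 102.9 F [ 0.6 -0.5 -0.2] gap 0.0104
turn [ 0.    -0.    -1.084] shift [12.123 11.425  1.555]
```

```bash
python3 -m creep '[[0,0,-0.1,0.6,0.6,0,-1],[0,0,-0.2,1.5,1.4,0.1,-1],[0,0,-0.3,2.6,2.4,0.2,-1],[0,0,-0.4,3.7,3.5,0.4,-1],[0,0,-0.5,4.8,4.5,0.6,-1],[0,0,-0.6,6,5.6,0.8,-1],[0,0,-0.72,7.2,6.7,1,-1],[0,0,-0.84,8.4,7.8,1.2,-1],[0,0,-0.96,9.6,8.9,1.4,-1],[0,0,-1.084,10.8,10,1.5,-1],[0,0,-1.084,11.7,11,1.55,-1],[0,0,-1.084,12.12,11.42,1.55,-1]]'; python3 - <<'E'
from h import *
for n in("top","scene"):
    im=get_image(n);print(n,proj(im,env.read_state()["tool_pos"]))
    c=im["frame"][150:260,180:300] if n=="top" else im["frame"][170:280,190:310]
    cv2.imwrite(f"pics/{n}1.png",c)
a=np.hstack([cv2.imread("pics/top1.png"),cv2.imread("pics/scene1.png")])
cv2.imwrite("pics/c1.png",cv2.resize(a,None,fx=3.3,fy=3.3,interpolation=cv2.INTER_CUBIC))
E
python3 rel.py .58 .196 .122 165
```

```text
clock: 2.1
tool_pos: [0.5831, 0.1951, 0.1986]
eef_rot: [-0.001, 0.133, 0.991, 0.0]
force: [-0.3, 0.2, -0.5]
finger_gap: 0.0003
finger_force: 0.0
top [199.04049477 205.72145083]
scene [238.33665551 230.06009971]
t 2.2 pos [0.5825 0.1936 0.1988] psi 164.7 F [-0.9  0.2 -0.3] gap 0.0001
turn [-0.    -0.001 -0.005] shift [0.116 0.067 3.071]
```

View pics/c1.png

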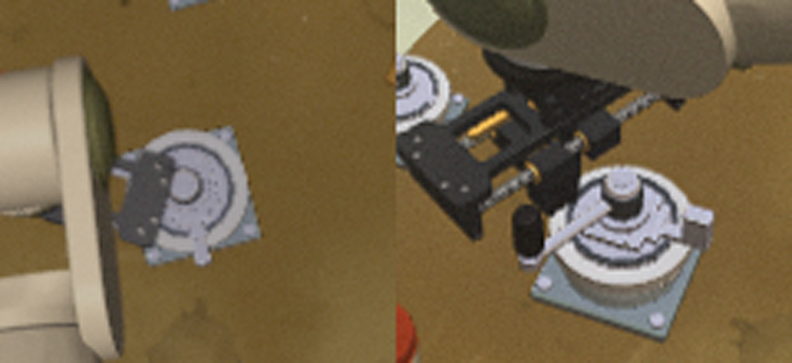

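The picture shows the shut fingers (556,208) just behind the knob (527,230) with the lever free. I'll descend beside it next.

```bash
python3 -m creep '[[0,0,0,0.1,0.05,0.6,-1],[0,0,0,0.1,0.05,1.4,-1],[0,0,0,0.1,0.05,2.2,-1],[0,0,0,0.1,0.05,2.8,-1],[0,0,0,0.1,0.05,3.07,-1],[0,0,0,0.1,0.05,3.07,-1]]'
cat > chk.py <<'E'
import sys
from h import *
# prints state in polar form about the spindle; exit 1 if the tangential load exceeds the limit
st=env.read_state();p=st["tool_pos"]-np.array([.5918,.102,0]);ph=np.arctan2(p[1],p[0])
f=-(st["force"]@np.array([np.sin(ph),-np.cos(ph),0]));fr=st["force"]@np.array([np.cos(ph),np.sin(ph),0])
w=st["eef_rot"];psi=np.degrees(2*np.arctan2(w[2],w[1]))
print(f"t {st['clock']:.2f} phi {np.degrees(ph):.1f} r {np.hypot(p[0],p[1])*1e3:.1f} z {p[2]:.4f} psi {psi%360:.1f} load {f:.2f} rad {fr:.2f} Fz {st['force'][2]:.2f}")
sys.exit(f>float(sys.argv[1]))
E
python3 chk.py 3 && python3 -m creep '[[0,0,0,-0.08,0,0,-1],[0,0,0,-0.16,0,0,-1],[0,0,0,-0.24,0,0,-1]]' >/dev/null; python3 chk.py 3 && python3 -m creep '[[0,0,0,-0.08,0,0,-1],[0,0,0,-0.16,0,0,-1]]'>/dev/null; python3 chk.py 3 && python3 -m creep '[[0,0,0,-0.08,0,0,-1]]' >/dev/null; python3 chk.py 3
```

```text
clock: 2.7
tool_pos: [0.5791, 0.1926, 0.1221]
eef_rot: [-0.001, 0.135, 0.991, -0.0]
force: [0.5, -0.4, 0.3]
finger_gap: 0.0003
finger_force: 0.0
t 2.70 phi 98.0 r 91.4 z 0.1221 psi 164.5 load -0.48 rad -0.44 Fz 0.25
t 2.70 phi 98.0 r 91.4 z 0.1221 psi 164.5 load -0.48 rad -0.44 Fz 0.25
t 2.70 phi 98.0 r 91.4 z 0.1221 psi 164.5 load -0.48 rad -0.44 Fz 0.25
t 2.70 phi 98.0 r 91.4 z 0.1221 psi 164.5 load -0.48 rad -0.44 Fz 0.25False
False
False
False
```

```bash
sed -i 's/sys.exit(f>\(.*\))$/sys.exit(int(f>\1))/' chk.py; tail -1 chk.py
python3 chk.py 3 && python3 -m creep '[[0,0,0,-0.08,0,0,-1],[0,0,0,-0.16,0,0,-1],[0,0,0,-0.24,0,0,-1]]' >/dev/null; python3 chk.py 3 && python3 -m creep '[[0,0,0,-0.08,0,0,-1],[0,0,0,-0.16,0,0,-1]]'>/dev/null; python3 chk.py 3 && python3 -m creep '[[0,0,0,-0.08,0,0,-1],[0,0,0,-0.16,0,0,-1]]' >/dev/null; python3 chk.py 3 && python3 -m creep '[[0,0,0,-0.08,0,0,-1],[0,0,0,-0.08,0,0,-1]]' >/dev/null; python3 chk.py 3
```

```text
sys.exit(int(f>float(sys.argv[1])))
t 2.70 phi 98.0 r 91.4 z 0.1221 psi 164.5 load -0.48 rad -0.44 Fz 0.25
t 2.95 phi 93.4 r 89.9 z 0.1244 psi 164.5 load 0.08 rad 0.13 Fz -0.28
t 3.12 phi 91.1 r 88.8 z 0.1238 psi 164.5 load -0.91 rad 0.24 Fz 0.13
t 3.28 phi 88.8 r 87.9 z 0.1234 psi 164.5 load 2.05 rad 1.40 Fz 1.13
t 3.45 phi 87.6 r 87.6 z 0.1233 psi 164.5 load 2.22 rad 1.50 Fz 2.85
```

```bash
python3 -m creep '[[0,0,0.026,-0.09,0.02,0,-1],[0,0,0.052,-0.18,0.037,0,-1],[0,0,0.079,-0.271,0.052,0,-1],[0,0,0.105,-0.362,0.065,0,-1],[0,0,0.105,-0.362,0.065,0,-1]]' >/dev/null; python3 chk.py 8.5 && python3 -m creep '[[0,0,0.026,-0.09,0.02,0,-1],[0,0,0.052,-0.18,0.037,0,-1],[0,0,0.079,-0.271,0.052,0,-1],[0,0,0.105,-0.362,0.065,0,-1]]' >/dev/null; python3 chk.py 8.5 && python3 -m creep '[[0,0,0.026,-0.09,0.02,0,-1],[0,0,0.052,-0.18,0.037,0,-1],[0,0,0.079,-0.271,0.052,0,-1],[0,0,0.105,-0.362,0.065,0,-1]]' >/dev/null; python3 chk.py 8.5
```

```text
t 3.87 phi 82.0 r 88.1 z 0.1235 psi 158.5 load 5.36 rad 3.52 Fz 4.27
t 4.20 phi 76.0 r 88.2 z 0.1237 psi 152.5 load 5.05 rad 3.50 Fz 4.96
t 4.53 phi 70.0 r 88.4 z 0.1239 psi 146.5 load 4.99 rad 3.72 Fz 4.45
```

```bash
python3 - <<'E'
s=open('chk.py').read()
s=s.replace('w=st["eef_rot"]','w=st["eef_rot"];a=2*np.arctan2(w[2],w[1]);ft=f;f=st["force"]@np.array([np.cos(a),np.sin(a),0])')
open('chk.py','w').write(s)
E
python3 chk.py 8.5 && python3 -m creep '[[0,0,0.026,-0.09,0.02,-0.006,-1],[0,0,0.052,-0.18,0.037,-0.012,-1],[0,0,0.079,-0.271,0.052,-0.018,-1],[0,0,0.105,-0.362,0.065,-0.024,-1],[0,0,0.131,-0.453,0.075,-0.03,-1],[0,0,0.157,-0.545,0.083,-0.036,-1],[0,0,0.183,-0.637,0.088,-0.042,-1],[0,0,0.209,-0.729,0.092,-0.048,-1],[0,0,0.236,-0.82,0.092,-0.054,-1],[0,0,0.262,-0.912,0.09,-0.06,-1],[0,0,0.288,-1.004,0.086,-0.066,-1],[0,0,0.314,-1.096,0.08,-0.072,-1]]' >/dev/null; python3 chk.py 8.5 && python3 -m creep '[[0,0,0.026,-0.09,0.02,-0.006,-1],[0,0,0.052,-0.18,0.037,-0.012,-1],[0,0,0.079,-0.271,0.052,-0.018,-1],[0,0,0.105,-0.362,0.065,-0.024,-1],[0,0,0.131,-0.453,0.075,-0.03,-1],[0,0,0.157,-0.545,0.083,-0.036,-1],[0,0,0.183,-0.637,0.088,-0.042,-1],[0,0,0.209,-0.729,0.092,-0.048,-1],[0,0,0.236,-0.82,0.092,-0.054,-1],[0,0,0.262,-0.912,0.09,-0.06,-1],[0,0,0.288,-1.004,0.086,-0.066,-1],[0,0,0.314,-1.096,0.08,-0.072,-1]]' >/dev/null; python3 chk.py 8.5
```

```text
t 4.53 phi 70.0 r 88.4 z 0.1239 psi 146.5 load 5.72 rad 3.72 Fz 4.45
t 5.53 phi 52.1 r 88.5 z 0.1255 psi 128.5 load 5.79 rad 3.00 Fz 3.86
t 6.53 phi 34.1 r 88.6 z 0.1271 psi 110.5 load 6.51 rad 3.46 Fz 1.92
```

```bash
python3 -m creep '[[0,0,0.026,-0.09,0.02,-0.006,-1],[0,0,0.052,-0.18,0.037,-0.012,-1]]' >/dev/null; python3 chk.py 8 && python3 -m creep '[[0,0,0.026,-0.09,0.02,-0.006,-1],[0,0,0.052,-0.18,0.037,-0.012,-1]]' >/dev/null; python3 chk.py 8 && python3 -m creep '[[0,0,0.01,-0.036,0.008,0,-1],[0,0,0.021,-0.072,0.017,-0.005,-1]]' >/dev/null && python3 chk.py 8 && python3 -m creep '[[0,0,0.01,-0.036,0.008,0,-1],[0,0,0.021,-0.072,0.017,-0.005,-1]]' >/dev/null && python3 chk.py 8 && python3 -m creep '[[0,0,0.01,-0.036,0.008,0,-1],[0,0,0.021,-0.072,0.017,-0.005,-1]]' >/dev/null && python3 chk.py 8 && python3 -m creep '[[0,0,0.01,-0.036,0.008,0,-1],[0,0,0.021,-0.072,0.017,-0.005,-1]]' >/dev/null && python3 chk.py 8 && python3 -m creep '[[0,0,0.01,-0.036,0.008,0,-1],[0,0,0.021,-0.072,0.017,-0.005,-1]]' >/dev/null && python3 chk.py 8 && python3 -m creep '[[0,0,0.01,-0.036,0.008,0,-1],[0,0,0.021,-0.072,0.017,-0.005,-1]]' >/dev/null && python3 chk.py 8 && python3 -m creep '[[0,0,0.01,-0.036,0.008,0,-1],[0,0,0.021,-0.072,0.017,-0.005,-1]]' >/dev/null && python3 chk.py 8 && python3 -m creep '[[0,0,0.01,-0.036,0.008,0,-1],[0,0,0.021,-0.072,0.017,-0.005,-1]]' >/dev/null && python3 chk.py 8 && python3 -m creep '[[0,0,0.01,-0.036,0.008,0,-1],[0,0,0.021,-0.072,0.017,-0.005,-1]]' >/dev/null && python3 chk.py 8 && python3 -m creep '[[0,0,0.01,-0.036,0.008,0,-1],[0,0,0.021,-0.072,0.017,-0.005,-1]]' >/dev/null && python3 chk.py 8 
```

```text
t 6.70 phi 31.1 r 88.5 z 0.1274 psi 107.5 load 5.97 rad 3.28 Fz 0.74
t 6.87 phi 28.1 r 88.5 z 0.1276 psi 104.5 load 6.36 rad 4.11 Fz 0.57
t 7.03 phi 26.8 r 88.6 z 0.1278 psi 103.4 load 7.02 rad 3.16 Fz 0.56
t 7.20 phi 25.7 r 88.6 z 0.1279 psi 102.2 load 7.10 rad 4.07 Fz 0.41
t 7.37 phi 24.5 r 88.6 z 0.1280 psi 101.0 load 5.92 rad 2.76 Fz 1.05
t 7.53 phi 23.3 r 88.6 z 0.1281 psi 99.8 load 6.54 rad 4.20 Fz -0.26
t 7.70 phi 22.1 r 88.6 z 0.1282 psi 98.6 load 5.30 rad 3.18 Fz 1.23
t 7.87 phi 20.9 r 88.6 z 0.1283 psi 97.4 load 5.36 rad 3.50 Fz 0.41
t 8.03 phi 19.7 r 88.7 z 0.1284 psi 96.2 load 6.76 rad 3.83 Fz 0.10
t 8.20 phi 18.5 r 88.7 z 0.1285 psi 95.0 load 5.78 rad 4.01 Fz -0.29
t 8.37 phi 17.3 r 88.7 z 0.1286 psi 93.7 load 5.77 rad 3.84 Fz -0.56
t 8.53 phi 16.1 r 88.7 z 0.1287 psi 92.5 load 5.72 rad 2.90 Fz -0.37
```

```bash
python3 -m creep '[[0,0,0.01,-0.036,0.008,0,-1],[0,0,0.021,-0.072,0.017,-0.005,-1]]' >/dev/null && python3 chk.py 8 && python3 -m creep '[[0,0,0.01,-0.036,0.008,0,-1],[0,0,0.021,-0.072,0.017,-0.005,-1]]' >/dev/null && python3 chk.py 8 && python3 -m creep '[[0,0,0.01,-0.036,0.008,0,-1],[0,0,0.021,-0.072,0.017,-0.005,-1]]' >/dev/null && python3 chk.py 8 && python3 -m creep '[[0,0,0.01,-0.036,0.008,0,-1],[0,0,0.021,-0.072,0.017,-0.005,-1]]' >/dev/null && python3 chk.py 8 && python3 -m creep '[[0,0,0.01,-0.036,0.008,0,-1],[0,0,0.021,-0.072,0.017,-0.005,-1]]' >/dev/null && python3 chk.py 8 && python3 -m creep '[[0,0,0.01,-0.036,0.008,0,-1],[0,0,0.021,-0.072,0.017,-0.005,-1]]' >/dev/null && python3 chk.py 8 && python3 -m creep '[[0,0,0.01,-0.036,0.008,0,-1],[0,0,0.021,-0.072,0.017,-0.005,-1]]' >/dev/null && python3 chk.py 8 && python3 -m creep '[[0,0,0.01,-0.036,0.008,0,-1],[0,0,0.021,-0.072,0.017,-0.005,-1]]' >/dev/null && python3 chk.py 8 && python3 -m creep '[[0,0,0.01,-0.036,0.008,0,-1],[0,0,0.021,-0.072,0.017,-0.005,-1]]' >/dev/null && python3 chk.py 8 && python3 -m creep '[[0,0,0.01,-0.036,0.008,0,-1],[0,0,0.021,-0.072,0.017,-0.005,-1]]' >/dev/null && python3 chk.py 8 && python3 -m creep '[[0,0,0.01,-0.036,0.008,0,-1],[0,0,0.021,-0.072,0.017,-0.005,-1]]' >/dev/null && python3 chk.py 8 && python3 -m creep '[[0,0,0.01,-0.036,0.008,0,-1],[0,0,0.021,-0.072,0.017,-0.005,-1]]' >/dev/null && python3 chk.py 8 
```

```text
t 8.70 phi 14.9 r 88.7 z 0.1288 psi 91.3 load 5.27 rad 2.50 Fz -0.96
t 8.87 phi 13.8 r 88.8 z 0.1289 psi 90.1 load 6.64 rad 3.92 Fz -1.57
t 9.03 phi 12.7 r 88.8 z 0.1290 psi 88.9 load 8.09 rad 5.32 Fz -1.74
```

```bash
python3 -m creep '[[0,0,0,0,0,0,-1]]' >/dev/null; python3 chk.py 8;python3 -m creep '[[0,0,0,0,0,0,-1]]' >/dev/null; python3 chk.py 8;python3 -m creep '[[0,0,0,0,0,0,-1]]' >/dev/null; python3 chk.py 7.5 || exit; python3 -m creep '[[0,0,0.009,-0.03,0.007,0,-1]]' >/dev/null; python3 chk.py 8.5; python3 -m creep '[[0,0,0,0,0,0,-1]]' >/dev/null; python3 chk.py 8.5
```

```text
t 9.12 phi 12.7 r 88.8 z 0.1289 psi 88.9 load 8.64 rad 4.50 Fz -0.52
t 9.20 phi 12.8 r 88.8 z 0.1290 psi 89.0 load 7.97 rad 4.14 Fz -0.98
t 9.28 phi 12.8 r 88.9 z 0.1289 psi 89.0 load 8.79 rad 4.56 Fz -0.76
```

```bash
python3 -m creep '[[0,0,0,0.2,0,0,-1],[0,0,0,0.7,0,0,-1],[0,0,0,1.2,0,0,-1],[0,0,0,1.2,0,-0.8,-1],[0,0,0,1.2,0,-1.8,-1],[0,0,0,1.2,0,-2.8,-1],[0,0,0,1.2,0,-3.2,-1],[0,0,0,1.2,0,-3.2,0]]'; python3 rel.py .5315 .0875 .17 13.5; python3 - <<'E'
from h import *
import pickle
t=pickle.load(open("top.pkl","rb"));
for u,v in [(330,432),(200,435),(553,400)]: print(onplane(t,u*.64-.18,v*.64-.18,0))
E
```

```text
clock: 9.95
tool_pos: [0.6794, 0.1505, 0.2117]
eef_rot: [0.002, 0.714, 0.701, 0.002]
force: [-0.6, -0.7, -1.2]
finger_gap: 0.0052
finger_force: 0.0
t 9.95 pos [0.6794 0.1505 0.2117] psi 88.9 F [-0.6 -0.7 -1.2] gap 0.0052
turn [ 0.004 -0.003  1.317] shift [-2.631 -5.875  1.639]
[0.37570587 0.18979331 0.        ]
[0.37144422 0.46168928 0.        ]
[ 0.43235393 -0.27362824  0.        ]
```

```bash
python3 -m creep '[[0,0,0.12,-0.2,-0.4,0,0],[0,0,0.24,-0.5,-1.1,0,0],[0,0,0.36,-0.8,-1.8,0,0],[0,0,0.48,-1.1,-2.5,0,0],[0,0,0.6,-1.5,-3.3,0,0],[0,0,0.72,-1.8,-4,0,0],[0,0,0.84,-2.1,-4.7,0,0],[0,0,0.96,-2.4,-5.3,0.3,0],[0.001,0,1.08,-2.55,-5.7,0.7,0],[0.002,-0.002,1.2,-2.631,-5.875,1.2,0],[0.004,-0.003,1.317,-2.631,-5.875,1.639,0],[0.004,-0.003,1.317,-2.631,-5.875,1.639,0]]'; python3 rel.py .5315 .0875 .072 13.5; python3 - <<'E'
from h import *
for n in("top","scene"):
    im=get_image(n)
    c=im["frame"][160:250,190:290] if n=="top" else im["frame"][190:280,210:310]
    cv2.imwrite(f"pics/{n}2.png",c)
a=np.hstack([cv2.imread("pics/top2.png"),cv2.imread("pics/scene2.png")])
cv2.imwrite("pics/c2.png",cv2.resize(a,None,fx=4,fy=4,interpolation=cv2.INTER_CUBIC))
E
```

```text
clock: 10.95
tool_pos: [0.5288, 0.087, 0.1649]
eef_rot: [-0.001, 0.993, 0.115, -0.005]
force: [0.3, 0.3, 0.3]
finger_gap: 0.0439
finger_force: 0.0
t 10.95 pos [0.5288 0.087  0.1649] psi 13.2 F [0.3 0.3 0.3] gap 0.0439
turn [-0.003  0.01  -0.005] shift [0.149 0.015 3.717]
```

View pics/c2.png

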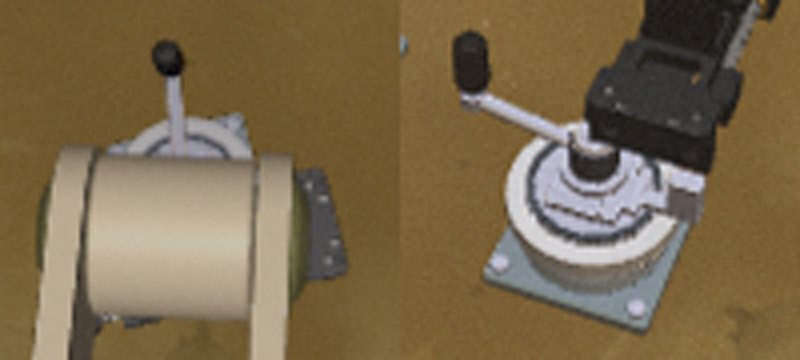

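The picture shows the lever turned to about +x and raised (knob at (470,60) in the scene half), the washer still seated, and the gripper above the lug (685,185). I'm descending in stages.

```bash
python3 -m creep '[[-0.003,0.01,-0.005,0.149,0.015,0.5,0],[-0.003,0.01,-0.005,0.149,0.015,1.2,0],[-0.003,0.01,-0.005,0.149,0.015,1.9,0],[-0.003,0.01,-0.005,0.149,0.015,2.4,0],[-0.003,0.01,-0.005,0.149,0.015,2.7,0],[-0.003,0.01,-0.005,0.149,0.015,2.7,0]]'; python3 rel.py .5315 .0875 .072 13.5; python3 chk.py 3 && python3 -m creep '[[0,0,0,0,0,0.3,0],[0,0,0,0,0,0.6,0],[0,0,0,0,0,0.9,0],[0,0,0,0,0,1,0],[0,0,0,0,0,1,0]]'; python3 rel.py .5315 .0875 .072 13.5
```

```text
clock: 11.55
tool_pos: [0.5335, 0.0876, 0.0995]
eef_rot: [0.0, 0.993, 0.121, 0.002]
force: [-0.5, -0.7, 0.0]
finger_gap: 0.0437
finger_force: 0.0
t 11.55 pos [0.5335 0.0876 0.0995] psi 13.9 F [-0.5 -0.7  0. ] gap 0.0437
turn [ 0.001 -0.003  0.006] shift [-0.084 -0.018  1.098]
t 11.55 phi -166.1 r 60.0 z 0.0995 psi 13.9 load -0.70 rad 0.70 Fz 0.01
clock: 11.97
tool_pos: [0.5338, 0.0875, 0.0749]
eef_rot: [0.0, 0.993, 0.12, 0.002]
force: [-1.2, 0.4, -0.8]
finger_gap: 0.0441
finger_force: 0.0
t 11.97 pos [0.5338 0.0875 0.0749] psi 13.8 F [-1.2  0.4 -0.8] gap 0.0441
turn [ 0.001 -0.004  0.004] shift [-0.089 -0.024  0.117]
```

```bash
python3 -m creep '[[0,0,0,-0.089,-0.02,0.1,0],[0,0,0,-0.089,-0.02,0.1,-0.3],[0,0,0,-0.089,-0.02,0.1,-0.55],[0,0,0,-0.089,-0.02,0.1,-0.55]]' 4; python3 -m creep '[[0,0,0,0,0,0,-0.65],[0,0,0,0,0,0,-0.75],[0,0,0,0,0,0,-0.8],[0,0,0,0,0,0,-0.8],[0,0,0,0,0,0,-0.8],[0,0,0,0,0,0,-0.8]]' 4; python3 chk.py 9;python3 -m creep '[[0,0,0,0,0,0,-0.8],[0,0,0,0,0,0,-0.8]]';python3 rel.py .5315 .0875 .072 13.5
```

```text
clock: 12.3
tool_pos: [0.5319, 0.0874, 0.0733]
eef_rot: [0.001, 0.993, 0.12, 0.003]
force: [-0.9, -1.0, 0.9]
finger_gap: 0.0262
finger_force: 0.0
clock: 12.8
tool_pos: [0.5319, 0.0874, 0.0732]
eef_rot: [0.001, 0.993, 0.12, 0.003]
force: [-0.6, 0.3, 1.9]
finger_gap: 0.0138
finger_force: 4.0
t 12.80 phi -166.3 r 61.7 z 0.0732 psi 13.7 load -0.48 rad 0.48 Fz 1.91
clock: 12.97
tool_pos: [0.5319, 0.0874, 0.0732]
eef_rot: [0.001, 0.993, 0.12, 0.003]
force: [0.4, 0.5, 2.6]
finger_gap: 0.014
finger_force: 4.0
t 12.97 pos [0.5319 0.0874 0.0732] psi 13.7 F [0.4 0.5 2.6] gap 0.014
turn [ 0.002 -0.006  0.004] shift [-0.014 -0.007  0.047]
```

```bash
python3 -m creep '[[0,0,0,0,0,0,-1],[0,0,0,0,0,0,-1],[0,0,0,0,0,0,-1],[0,0,0,0,0,0,-1]]' 40; python3 chk.py 9 && python3 -m creep '[[0,0,0,0,0,-0.04,-1],[0,0,0,0,0,-0.08,-1],[0,0,0,0,0,-0.08,-1]]'; python3 chk.py 9 && python3 -m creep '[[0,0,0,0,0,-0.04,-1],[0,0,0,0,0,-0.08,-1],[0,0,0,0,0,-0.12,-1],[0,0,0,0,0,-0.16,-1],[0,0,0,0,0,-0.16,-1],[0,0,0,0,0,-0.16,-1]]'; python3 rel.py .4 .0563 .08 13.7
```

```text
clock: 13.3
tool_pos: [0.5319, 0.0874, 0.0732]
eef_rot: [0.001, 0.993, 0.12, 0.003]
force: [-1.0, 0.3, 3.9]
finger_gap: 0.0136
finger_force: 40.0
t 13.30 phi -166.3 r 61.7 z 0.0732 psi 13.7 load -0.88 rad 0.88 Fz 3.94
clock: 13.55
tool_pos: [0.5317, 0.0874, 0.075]
eef_rot: [0.001, 0.993, 0.12, 0.003]
force: [-0.7, -0.3, -1.3]
finger_gap: 0.0139
finger_force: 40.0
t 13.55 phi -166.3 r 61.9 z 0.0750 psi 13.7 load -0.75 rad 0.75 Fz -1.31
clock: 14.05
tool_pos: [0.5318, 0.0874, 0.0791]
eef_rot: [0.001, 0.993, 0.12, 0.003]
force: [0.0, 0.2, -1.1]
finger_gap: 0.0132
finger_force: 40.0
t 14.05 pos [0.5318 0.0874 0.0791] psi 13.7 F [ 0.   0.2 -1.1] gap 0.0132
turn [ 0.002 -0.006  0.001] shift [-5.416 -0.043 -0.065]
```

```bash
python3 -m creep '[[0,0,0,-0.06,0,0,-1],[0,0,0,-0.16,0,0,-1],[0,0,0,-0.28,0,0,-1],[0,0,0,-0.4,0,0,-1],[0,0,0,-0.52,0,0,-1]]'; python3 chk.py 5 && python3 -m creep '[[0,0,0,-0.1,0,0,-1],[0,0,0,-0.25,0,0,-1],[0,0,0,-0.45,0,0,-1],[0,0,0,-0.65,0,-0.01,-1],[0,0,0,-0.85,0,-0.01,-1],[0,0,0,-1.05,0,-0.01,-1],[0,0,0,-1.2,0,-0.01,-1]]'; python3 chk.py 5 && python3 -m creep '[[0,0,0,-0.1,0,0,-1],[0,0,0,-0.3,0,0,-1],[0,0,0,-0.6,0,0,-1],[0,0,0,-0.9,0,-0.01,-1],[0,0,0,-1.2,0,-0.01,-1],[0,0,0,-1.5,0,-0.01,-1],[0,0,0,-1.8,0,-0.02,-1],[0,0,0,-2.1,0,-0.02,-1],[0,0,0,-2.4,0,-0.03,-1],[0,0,0,-2.6,0,-0.03,-1],[0,0,0,-2.7,0,-0.03,-1]]'; python3 rel.py .45 -.10 .08 13.7
```

```text
clock: 14.47
tool_pos: [0.5187, 0.0842, 0.079]
eef_rot: [0.001, 0.993, 0.12, 0.003]
force: [0.1, 0.6, -1.3]
finger_gap: 0.0137
finger_force: 40.0
t 14.47 phi -166.3 r 75.2 z 0.0790 psi 13.7 load 0.27 rad -0.26 Fz -1.29
clock: 15.05
tool_pos: [0.4893, 0.0771, 0.0791]
eef_rot: [0.001, 0.993, 0.12, 0.003]
force: [0.5, 0.7, -1.6]
finger_gap: 0.0138
finger_force: 40.0
t 15.05 phi -166.3 r 105.5 z 0.0791 psi 13.7 load 0.62 rad -0.62 Fz -1.60
clock: 15.97
tool_pos: [0.4237, 0.061, 0.0795]
eef_rot: [0.001, 0.993, 0.12, 0.003]
force: [0.1, -0.7, -0.9]
finger_gap: 0.0134
finger_force: 40.0
t 15.97 pos [0.4237 0.061  0.0795] psi 13.7 F [ 0.1 -0.7 -0.9] gap 0.0134
turn [ 0.002 -0.005  0.001] shift [-0.506  6.506 -0.01 ]
```

```bash
python3 -m creep '[[0.002,-0.005,0,-0.05,0.4,0,-1],[0.002,-0.005,0,-0.1,1.1,0,-1],[0.002,-0.005,0,-0.2,2,0,-1],[0.002,-0.005,0,-0.3,3,0,-1],[0.002,-0.005,0,-0.4,4,0,-1],[0.002,-0.005,0,-0.5,5,0,-1],[0.002,-0.005,0,-0.5,5.9,0,-1],[0.002,-0.005,0,-0.5,6.4,0,-1],[0.002,-0.005,0,-0.5,6.5,0,-1],[0.002,-0.005,0,-0.5,6.5,0,-1]]' >/dev/null; python3 -m creep '[[0,0,0,0,0,0.2,-1],[0,0,0,0,0,0.5,-1],[0,0,0,0,0,0.9,-1],[0,0,0,0,0,1.3,-1],[0,0,0,0,0,1.7,-1],[0,0,0,0,0,2.1,-1],[0,0,0,0,0,2.4,-1],[0,0,0,0,0,2.55,-1],[0,0,0,0,0,2.55,-1]]' ; python3 rel.py .45 -.10 .0075 13.7
```

```text
clock: 17.55
tool_pos: [0.4505, -0.099, 0.0151]
eef_rot: [-0.001, 0.993, 0.12, -0.0]
force: [0.4, 0.1, -0.5]
finger_gap: 0.0137
finger_force: 40.0
t 17.55 pos [ 0.4505 -0.099   0.0151] psi 13.8 F [ 0.4  0.1 -0.5] gap 0.0137
turn [-0.001  0.001  0.001] shift [-0.028  0.035  0.304]
```

```bash
python3 -m creep '[[0,0,0,0,0,0.06,-1],[0,0,0,0,0,0.12,-1],[0,0,0,0,0,0.18,-1],[0,0,0,0,0,0.22,-1],[0,0,0,0,0,0.22,-1]]' >/dev/null; python3 chk.py 9; python3 -m creep '[[0,0,0,0,0,0.03,-1],[0,0,0,0,0,0.06,-1],[0,0,0,0,0,0.06,-1]]' >/dev/null; python3 chk.py 9;  python3 -m creep '[[0,0,0,0,0,0.02,-1],[0,0,0,0,0,0.04,-1],[0,0,0,0,0,0.04,-1]]' >/dev/null; python3 chk.py 9
```

```text
t 17.97 phi -124.9 r 246.0 z 0.0104 psi 13.7 load 0.44 rad -0.59 Fz -1.53
t 18.22 phi -124.9 r 246.0 z 0.0089 psi 13.7 load -0.37 rad 0.38 Fz -1.53
t 18.47 phi -125.0 r 246.0 z 0.0079 psi 13.7 load 0.67 rad -0.61 Fz -1.30
```

```bash
python3 -m creep '[[0,0,0,0,0,0.02,-1],[0,0,0,0,0,0.03,-1],[0,0,0,0,0,0.03,-1]]' >/dev/null; python3 chk.py 9; python3 -m creep '[[0,0,0,0,0,0.02,-1],[0,0,0,0,0,0.03,-1],[0,0,0,0,0,0.03,-1]]' >/dev/null; python3 chk.py 9
```

```text
t 18.72 phi -124.9 r 246.0 z 0.0073 psi 13.7 load -0.92 rad 0.12 Fz 0.82
t 18.97 phi -124.9 r 246.0 z 0.0072 psi 13.7 load -4.07 rad 1.92 Fz 11.57
```

On the bench. I'll ease off slightly, release gently, and retreat.

```bash
python3 -m creep '[[0,0,0,0,0,-0.02,-1],[0,0,0,0,0,-0.03,-1],[0,0,0,0,0,-0.03,-1]]' 5; python3 -m creep '[[0,0,0,0,0,0,-0.6],[0,0,0,0,0,0,-0.4],[0,0,0,0,0,0,-0.1],[0,0,0,0,0,0,0.1],[0,0,0,0,0,0,0.1],[0,0,0,0,0,-0.3,0.1],[0,0,0,0,0,-1,0.1],[0,0,0,0,0,-2,0.1],[0,0,0,0,0,-3,0.1],[0,0,0,0,0,-4,0.1],[0,0,0,0,0,-5,0.1],[0,0,0,0,0,-5.4,0.1]]'; python3 -m creep '[[0,0,0,0,0.5,0,0.1],[0,0,0,0,1.5,0,0.1],[0,0,0,0,2.7,0,0.1],[0,0,0,0,4,0,0.1],[0,0,0,0,5.3,0,0.1],[0,0,0,0,6.5,0,0.1],[0,0,0,0,7.3,0,0.1],[0,0,0,0,7.6,0,0.1],[0,0,0,0,7.6,0,0.1]]'; python3 - <<'E'
from h import *
for n in("top","scene"):
    im=get_image(n)
    c=im["frame"][150:290,150:340] if n=="top" else im["frame"][130:270,210:400]
    cv2.imwrite(f"pics/{n}3.png",c)
a=np.hstack([cv2.imread("pics/top3.png"),cv2.imread("pics/scene3.png")])
cv2.imwrite("pics/c3.png",cv2.resize(a,None,fx=2.1,fy=2.1,interpolation=cv2.INTER_CUBIC))
E
```

```text
clock: 19.22
tool_pos: [0.451, -0.0997, 0.0072]
eef_rot: [-0.0, 0.993, 0.12, 0.0]
force: [-0.4, -0.3, 2.0]
finger_gap: 0.0139
finger_force: 5.0
clock: 20.22
tool_pos: [0.4516, -0.1, 0.1457]
eef_rot: [0.001, 0.993, 0.12, 0.002]
force: [-0.6, -0.5, 1.0]
finger_gap: 0.0487
finger_force: 0.0
clock: 20.97
tool_pos: [0.4957, -0.2858, 0.141]
eef_rot: [-0.001, 0.993, 0.119, -0.0]
force: [-0.4, 0.1, -0.5]
finger_gap: 0.0486
finger_force: 0.0
```

View pics/c3.png

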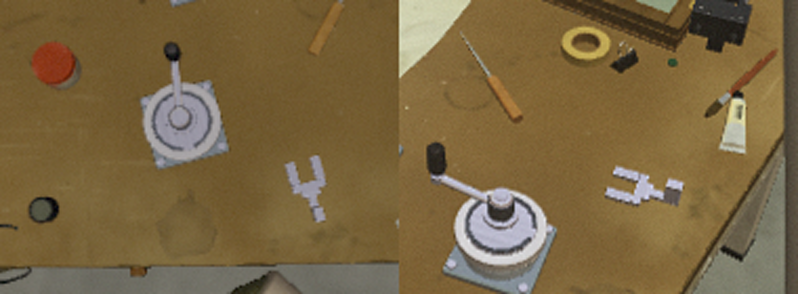

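The washer lies flat on the bench at (307,187) in the top half, well away from the polisher at (180,118). The lever still stands at its slack end, and the jar, eyepiece and tube are undisturbed.

```bash
python3 -c "
from bench import ticket
print(ticket.sign_off())"
```

```text
the job is handed in; nothing more can be done
None
```

The job is handed in at about 21 s with no verdict returned: the nut is slack to its end stop (judged by force, about 8.4 N held against about 6 N while turning), the C-washer lies flat on the bench about 190 mm from the spindle, and the jar, eyepiece and tube were not touched.

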